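# Slide a framed picture up onto the repair board

## Robot

A 7-joint arm with a two-finger parallel gripper is mounted at the origin on the work surface. World frame = base frame: x ahead of the robot, y to its left, z up, the work surface at z = 0. Lengths are in m, angles in degrees, forces in N, time in s.
With the tool pointing down it reaches from about 0.425 to 0.875 m from the base axis. Payload 4.7 kg.
Tool frame: the origin (TCP) lies at the very end of the fingers, on their centre line; the grasp point (between the pads) lies 19 mm behind it; z points along the fingers, y is the line along which they close (so a half turn about z gives the same grasp; the last joint's range is limited). The gripper opens to 87 mm and grips with 3 to 60 N. Pads are 19 mm wide; open, the fingers measure 117 mm over their backs; the gripper's body (75 mm by 190 mm) begins 51 mm behind the grasp point.
Start: joints at [-76.312, 18.392, -4.016, 83.108, 1.295, 78.541, -3.26], TCP at [0.145, 0.634, 0.223] pointing down, gripper open.
Joint ranges: [-163.93, 163.93], [-17.29, 119.83], [-79.2, 71.16], [3.27, 140.29], [-89.18, 269.18], [5.43, 117.66], [-154.24, 154.24]. Speed limits (degrees/s): [147.25, 147.25, 180, 180, 180, 180, 180].

## Interface

Orientations are given as [roll, pitch, yaw] about the fixed x, y, z axes, in that order (R = Rz(yaw) Ry(pitch) Rx(roll)).
In Python, from cell import telemetry, cams, env gives the robot as it stands.
- The arm moves only by the tool arm_command, never from a script. Its argument "series" is text: rows parted by semicolons, each of 5 numbers parted by spaces: the shift along the tool's x, y, z in mm, then the turn about the tool's z in rad, then the closure in counts, from 0 (fully open) to 255 (shut). A call has 1 to 20 rows; each row shifts and turns the commanded pose from where the row before left it, along the tool's axes as they then stand; what a row does not reach is not made up. A row lasts 1/12 s, in which the tool goes at most 41.7 mm and 7.16 degrees, less where a joint would pass 70% of its speed; a pose out of reach is approached as far as the arm can. A call is refused whole if a number of a shift passes 41.7 or a number of a turn 0.125, either way. A call with a gripper value outside its range is refused whole. The fingers move at their own pace and stop on an object; "squeeze" is the grip in N (left out, the last holds). Time passes only in rows, so rows that do not move let the fingers close. It gives the time, the measured TCP pose, the force, the opening and the grip force at its end, in the units of the state.
- telemetry.get_obs(): the state, without advancing time (a new reading comes with each control period).
- cams.read_camera(name): name is "scene" or "top"; returns the picture (420x560x3 uint8, blue, green, red); there is no depth.
- cams.calibration(name): a dict with "K" (3x3 intrinsics, pixels), "origin" and "rotation" of the camera in the world. Camera axes: x right, y down, z forward; pixel columns grow to the right and rows downward; lengths in m; the calibration is good to about 2 mm. A picture is of the moment at which its call begins. calibration takes no time and is no camera call.
- env.sign_off(): hands the job in; it is judged then, once.
The state is a dict: "time_s": time; "qpos": joint angles; "joint_velocities": joint speeds; "effort": joint torques, N m; "tool_pos": TCP position; "tool_rot": TCP orientation; "force": force on the tool from outside, world axes, zero at the start; "wrist_torque": the same for the moment, N m; "grip_width": finger opening in m; "grasp_force": force on a finger pad.
Only numpy, scipy, OpenCV 4.12 (cv2) and the standard library are available. Lean on these libraries where they do the work, as an engineer would, in place of code of your own. Each camera call takes 0.05 s, during which the arm holds its last target. There are 200 camera calls.

## Task

Make the repair board ready and load it: first take the scraper off the board and lay it flat in the blue tool tray, lengthwise beside the file. Then push the framed picture along the table and up the ramp onto the board, sliding it without lifting it, until it lies flat between the side rims and its front edge is squarely up against the stop strip. Leave all the other things where they are.

Things in the scene. Friction and masses are not known exactly. Their poses are not given: they have to be found in the camera images.
- board: Fixed plywood repair board; position and yaw vary. Origin on the table under the middle of the crest, where ramp meets platform. y axis points up the ramp, x across, z up. Platform: y = 0 to 170 mm, level, 24 mm above the table, 150 mm wide between side rims (8 mm thick, tops 36 mm above the table).
- board_foot (a point): Middle of the foot of the board's ramp, at table height, y = -125 mm in the board's frame. From here the ramp, 166 mm wide and without rims, rises evenly to the crest, 25 mm high at y = 0 (11 degrees), 1 mm above the platform behind it.
- board_seat (a point): Middle of the platform, on its surface. Side rims at x = +-75 mm from here; dark stop strip across the far end, its near face 85 mm further along the board's y, 10 mm thick, top 40 mm above the table.
- panel_center (a point): Centre (11 mm above the underside) of the loose framed picture: gilt frame, dark picture, face up before the ramp. 110 mm along x, 125 mm along y, 22 mm thick, 0.35 to 0.7 kg, plain upright sides. Its y axis points up the ramp within 0.45 rad at the start. It tips level as its middle passes the crest, rear underside then 24 mm above the table; raise the push along with its rear edge or it jams.
- scraper_center (a point): Centre (8 mm above the underside) of a loose scraper, 120 mm long along its x, 70 g, lying on the board's platform at any yaw. Wooden handle from x = -60 to +18 mm, 18 mm wide (y), 16 mm high; steel blade from x = +18 to +60 mm, 22 mm wide, 6 mm thick, at the underside. Grip it across the handle from above.
- tray: Fixed blue tool tray on the table beyond the board's stop-strip end. Origin at its underside centre; outside 210 mm along x, 120 mm along y, 24 mm high; walls and floor 4 mm thick. The scraper goes lengthwise along the tray's x, on its -y side; the file takes the +y side (about y = +30 to +38 mm).
- tin: Bystander: brass-coloured tin, 48 mm across, 52 mm tall, upright beside the foot of the ramp. Origin at its underside.
- jar: Bystander: jar with a black lid, 48 mm across, 60 mm tall, upright beside the foot of the ramp, on the other side from the tin (the two can be swapped). Origin at its underside.
- glue: Bystander: white glue bottle, 52 mm across, 150 mm tall, upright at the far side. Origin at its underside.
- file: Bystander: file with a red handle, 147 mm long, 12 mm wide and high, lying in the tray along the tray's +y side, roughly parallel to the tray's x axis. Origin at its underside.
- small_frame: Bystander: empty gilt picture frame lying flat, 130 x 170 mm, 18 mm thick, at the far left. Origin at its underside.
- mallet: Bystander: wooden mallet lying flat, head 50 x 90 x 40 mm, handle 120 mm, near the robot on the left. Origin at its underside.
- block: Bystander: cork sanding block, 70 x 40 x 30 mm, near the robot on the left, before the mallet. Origin at its underside.
- brush: Bystander: flat dusting brush lying down, about 155 x 75 mm, 22 mm high, near the robot on the right. Origin at its underside.
There are look-alikes about, which are no part of the job. What is meant by the part that bears scraper_center is not red, and is the larger of those in its own colour.

How it is judged (in metres and radians):
On the way, in this order (a step that is already met when the one before it is completed fails the run):
1. the scraper lies flat in the tray, released, while the picture is still off the board (x of scraper_center in the frame of tray between -0.043 and 0.043 m and y of scraper_center in the frame of tray between -0.05 and 0.05 m and z of scraper_center in the frame of tray below 0.024 m and angle between scraper_center's own z axis and vertical below 0.2 rad and linear speed of scraper below 0.02 m/s and contact force between the fingers and scraper below 0.1 N and y of panel_center in the frame of board below -0.13 m), for 0.2 s.
2. the picture is on its way up the ramp, tilted by it (y of panel_center in the frame of board between -0.17 and 0.03 m and x of panel_center in the frame of board between -0.06 and 0.06 m and angle between panel_center's own z axis and vertical above 0.08 rad and height (world z) of panel_center below 0.05 m), for 0.2 s.
At the end, for the whole second after the job is handed in: Scraper released, flat in the tray (centre within 43 mm along, 50 mm across of its centre); picture at rest between the rims (within 25 mm of the middle line), level (0.05 rad), square (0.08 rad), front edge within 11 mm of the stop strip (x of scraper_center in the frame of tray between -0.043 and 0.043 m and y of scraper_center in the frame of tray between -0.05 and 0.05 m and z of scraper_center in the frame of tray below 0.024 m and angle between scraper_center's own z axis and vertical below 0.2 rad and linear speed of scraper below 0.02 m/s and contact force between the fingers and scraper below 0.1 N and x of panel_center in the frame of board between -0.025 and 0.025 m and y of panel_center in the frame of board between 0.0965 and 0.115 m and z of panel_center in the frame of board between 0.03 and 0.04 m and angle between panel_center's own z axis and vertical below 0.05 rad and angle between the y axis of panel_center and the y axis of board, either way round below 0.08 rad and linear speed of panel below 0.01 m/s); the robot touches nothing.
It fails at once if the picture is lifted clear of ramp or board (height (world z) of panel_center above 0.062 m).
It fails at once if the picture is tipped up by more than 0.45 rad (angle between panel_center's own z axis and vertical above 0.45 rad).
It fails at once if one of the other things (tin, jar, glue, file, small frame, mallet, block, brush) is moved by more than 30 mm (distance of any of tin, jar, glue, file, small_frame, mallet, block, brush from where it was at the start of the episode above 0.03 m).
It also fails if it takes over 67 s, if anything falls off the work surface, if the arm or the gripper's body presses on something with over 40 N, if the wrist force passes 120 N, or if a joint passes its speed limit or range.

## Working session

There is one attempt and no reset: what is moved stays moved. The work goes in short steps, Python scripts to look and compute and a tool call to move; the robot and the scene stay as the last step left them, time stands still between calls to the robot, and variables do not carry over. Pictures are saved under pics/ and viewed, at most 10 in all, crops included, and the job is handed in when it is done.

Besides the shell and the picture viewer there is one more tool, called after ">>>" as name(argument=value, ...) on one line, values as JSON. arm_command: Moves the arm, as the interface text tells. Its arguments: {"type":"object","properties":{"series":{"type":"string"},"squeeze":{"type":"number"}},"required":["series"]}

```bash
mkdir -p pics; ls; python3 - <<'E'
from cell import telemetry,cams,env
import cv2
for n in("scene","top"):
    cv2.imwrite(f"pics/{n}0.png",cams.read_camera(n)); c=cams.calibration(n); print(n,c)
print(telemetry.get_obs())
E
```

```text
pics
scene {'K': array([[489.94222996,   0.        , 280.85955892],
       [  0.        , 489.94222996, 210.3439018 ],
       [  0.        ,   0.        ,   1.        ]]), 'origin': array([ 1.36312051, -0.35051523,  1.28032771]), 'rotation': array([-141.76150984,    0.93049428,   63.75207513])}
top {'K': array([[506.47254466,   0.        , 273.5215047 ],
       [  0.        , 506.47254466, 212.18002594],
       [  0.        ,   0.        ,   1.        ]]), 'origin': array([0.41268472, 0.06410234, 1.29123692]), 'rotation': array([-175.17188084,   -0.36225223,  -90.33140998])}
{'time_s': 0.1, 'qpos': array([-76.30996682,  18.43370608,  -4.0188803 ,  83.16853954,
         1.29684622,  78.54253439,  -3.26092552]), 'joint_velocities': array([ 0.04184687, -0.11184193, -0.00040045, -0.11494789,  0.09962207,
       -0.14012883,  0.00814029]), 'effort': array([-3.62564924e-04, -4.92570877e+01, -4.05866252e-01, -3.13396454e+01,
       -6.41759299e-02,  3.95805726e-02,  6.23122810e-05]), 'tool_pos': array([0.14482615, 0.63313606, 0.22157841]), 'tool_rot': array([-1.79900574e+02,  6.35401094e-03,  1.67122201e+02]), 'force': array([ 0.25036529,  0.06075936, -0.59671262]), 'wrist_torque': array([0.00359131, 0.0212833 , 0.01331111]), 'grasp_force': 0.0, 'grip_width': 0.08716884499403976}
```

View pics/top0.png

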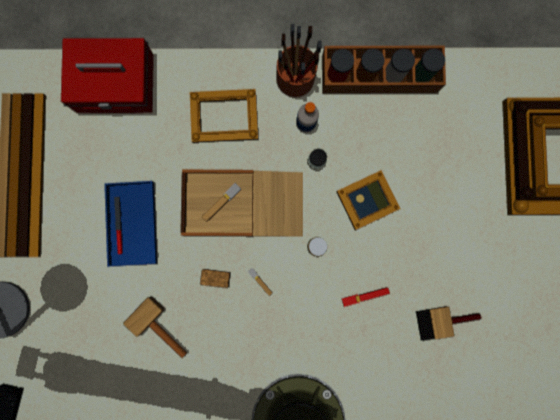

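View pics/scene0.png

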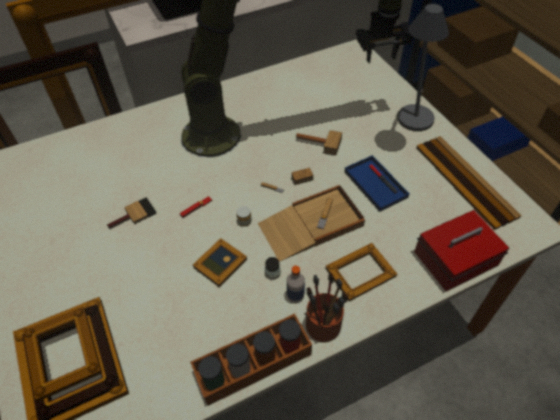

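Top view: three scraper-like things. One is on the board at (222,202) with a wooden handle, one on the table at (260,281) is small and wooden, and a red one is at (366,297). The description fits the wooden one on the board. The board is at (182–302, 170–236) with its ramp foot on the right, the tray at (131,223), and the picture at (368,200). I'll check the choice with a crop.

```bash
python3 - <<'E'
import cv2
i=cv2.imread("pics/top0.png")
cv2.imwrite("pics/c1.png",cv2.resize(i[155:305,100:300],None,fx=4,fy=4,interpolation=cv2.INTER_CUBIC))
cv2.imwrite("pics/c2.png",cv2.resize(i[140:290,235:415],None,fx=4,fy=4,interpolation=cv2.INTER_CUBIC))
E
```

```text
(no output)
```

View pics/c1.png

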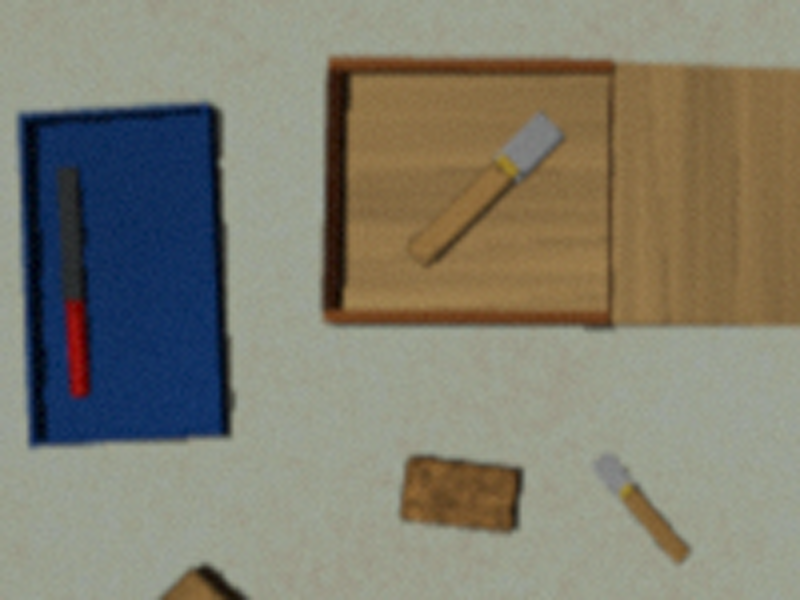

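View pics/c2.png

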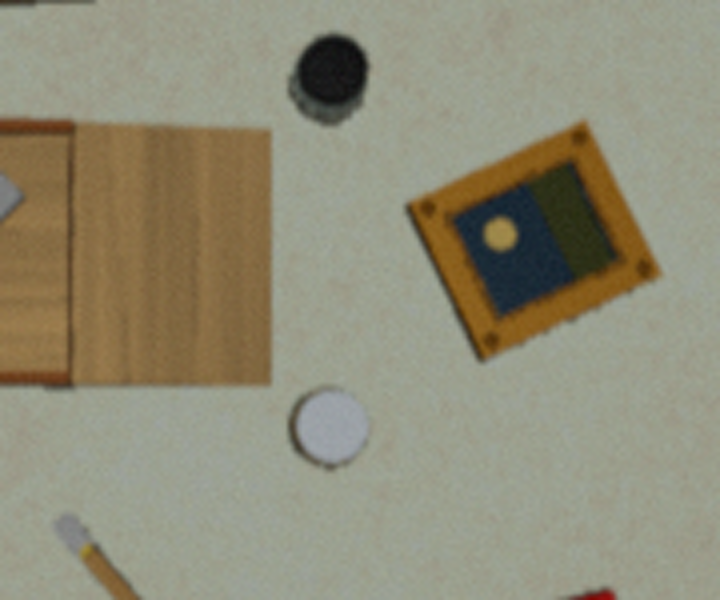

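The crops confirm the choice: the scraper on the board has a wooden handle with its butt at crop (420,256) and blade tip at (554,122), and it is clearly larger than the wooden one on the table. The picture's front edge is the left one, running (407,204) to (482,361) in crop 2. The tin (331,427) and jar (333,68) flank the path.

```bash
cat > h.py <<'E'
from cell import cams
import numpy as np
from scipy.spatial.transform import Rotation as R
C={n:cams.calibration(n) for n in("top","scene")}
def w(u,v,z,n="top"):
    c=C[n]; d=R.from_euler("xyz",c["rotation"],degrees=True).as_matrix()@np.linalg.inv(c["K"])@[u,v,1]
    o=c["origin"]; return (o+d*(z-o[2])/d[2])[:2]
def c1(x,y,z): return w(100+x/4-.4,155+y/4-.4,z)
def c2(x,y,z): return w(235+x/4-.4,140+y/4-.4,z)
E
python3 - <<'E'
from h import *
np.set_printoptions(precision=4,suppress=True)
ang=lambda d:np.degrees(np.arctan2(d[1],d[0]))
b,f,t=c1(420,256,.04),c1(508,168,.04),c1(554,122,.03)
print("scr",b,f,t,np.linalg.norm(t-b),"mid",(b+t)/2,ang(t-b))
T=np.array([c1(*p,.024) for p in((20,114),(214,104),(229,436),(32,445))]);print("tray",T.mean(0),"sides",ang(T[1]-T[2]),ang(T[0]-T[3]),np.linalg.norm(T[1]-T[2]),np.linalg.norm(T[0]-T[1]))
F=np.array([c2(271,129,0),c2(271,385,0)]);print("foot",F,F.mean(0),ang(F[0]-F[1]))
Rm=np.array([c1(*p,.036) for p in((330,58),(612,62),(612,325),(325,322))]);print("rim",Rm,ang(Rm[0]-Rm[1]),ang(Rm[3]-Rm[2]),"crest",Rm[1:3].mean(0),"end",Rm[[0,3]].mean(0))
P=np.array([c2(*p,.022) for p in((407,204),(585,121),(661,272),(482,361))]);print("panel",P,P.mean(0),ang(P[0]-P[1]),ang(P[3]-P[2]))
print("tin",c2(331,427,.052),"jar",c2(333,68,.06),"glue",w(307,112,.13))
print("file",c1(67,170,.016),c1(80,395,.016))
E
```

```text
scr [0.5033 0.2262] [0.5578 0.1719] [0.5878 0.144 ] 0.11793761505411368 mid [0.5456 0.1851] -44.198284041660145
tray [0.4944 0.4134] sides 3.370599814040545 3.3242964800905557 0.2085994402061749 0.12198147710672408
foot [[ 0.6256 -0.0196]
 [ 0.4608 -0.0178]] [ 0.5432 -0.0187] -0.6060039932593467
rim [[0.6281 0.2837]
 [0.6247 0.1073]
 [0.4601 0.1077]
 [0.4629 0.2852]] 88.90823521365694 89.0834223587455 crest [0.5424 0.1075] end [0.5455 0.2845]
panel [[ 0.5737 -0.1036]
 [ 0.6262 -0.2174]
 [ 0.5298 -0.2631]
 [ 0.4743 -0.1491]] [ 0.551  -0.1833] 114.73779383025351 115.95690849331558
tin [ 0.433  -0.0509] jar [ 0.6535 -0.0543] glue [ 0.7457 -0.0235]
file [0.5607 0.4526] [0.4189 0.4416]
```

>>> arm_command(series="0 0 0 0.109 0;0 0 0 0.109 0;0 0 0 0.109 0;0 0 0 0.109 0;0 0 0 0.109 0;-40 -2.8 0 0 0;-40 -2.8 0 0 0;-40 -2.8 0 0 0;-40 -2.8 0 0 0;-40 -2.8 0 0 0;-40 -2.8 0 0 0;-40 -2.8 0 0 0;-40 -2.8 0 0 0;-40 -2.8 0 0 0;-40 -2.8 0 0 0;-40 -2.8 0 0 0;-40 -2.8 0 0 0;-40 -2.8 0 0 0;-40 -2.8 0 0 0;-40 -2.8 0 0 0", squeeze=20)

```text
time_s: 1.77
tool_pos: [0.5473, 0.1842, 0.2224]
tool_rot: [-180.0, -0.0, 135.9]
force: [0.5, 2.0, -1.4]
grip_width: 0.0869
grasp_force: 0.0
```

>>> arm_command(series="1 0 25 0 0;0 0 30 0 0;0 0 30 0 0;0 0 30 0 0;0 0 30 0 0;0 0 25 0 0;0 0 15 0 0;0 0 10 0 0;0 0 0 0 0;0 0 0 0 0;0 0 0 0 255;0 0 0 0 255;0 0 0 0 255;0 0 0 0 255;0 0 0 0 255;0 0 0 0 255;0 0 0 0 255;0 0 0 0 255")

```text
time_s: 3.27
tool_pos: [0.5458, 0.1866, 0.0276]
tool_rot: [180.0, -0.0, 135.9]
force: [0.1, 0.6, -0.1]
grip_width: 0.0419
grasp_force: 0.0
```

>>> arm_command(series="0 0 0 0 255;0 0 0 0 255;0 0 0 0 255;0 0 0 0 255;0 0 0 0 255;0 0 0 0 255;0 0 0 0 255;0 0 0 0 255;0 0 -20 0 255;0 0 -30 0 255;0 0 -30 0 255;0 0 -20 0 255")

```text
time_s: 4.27
tool_pos: [0.5467, 0.1867, 0.1302]
tool_rot: [179.9, 0.1, 135.9]
force: [0.3, 0.2, 0.5]
grip_width: 0.0182
grasp_force: 19.9
```

>>> arm_command(series="0 0 0 -0.118 255;0 0 0 -0.118 255;0 0 0 -0.118 255;0 0 0 -0.118 255;0 0 0 -0.118 255;0 0 0 -0.118 255;0 0 0 -0.118 255;5.7 20 0 0 255;5.7 30 0 0 255;5.7 35 0 0 255;5.7 35 0 0 255;5.7 35 0 0 255;5.7 30 0 0 255;5.7 20 0 0 255;0 0 25 0 255;0 0 25 0 255;0 0 20 0 255;0 0 0 0 255;0 0 0 0 255")

```text
time_s: 5.85
tool_pos: [0.4937, 0.3883, 0.0565]
tool_rot: [-179.9, -0.1, -176.8]
force: [-0.6, 0.4, -1.0]
grip_width: 0.0179
grasp_force: 19.9
```

>>> arm_command(series="0 3 15 0 255;0 0 15 0 255;0 0 10 0 255;0 0 5 0 255;0 0 1.5 0 255;0 0 0 0 255;0 0 0 0 255;0 0 0 0 175;0 0 0 0 175;0 0 0 0 175;0 0 0 0 175;0 0 -5 0 175;0 0 -15 0 175;0 0 -30 0 175;0 0 -40 0 175;0 0 -40 0 175;0 0 -30 0 175")

```text
time_s: 7.27
tool_pos: [0.4951, 0.3925, 0.1752]
tool_rot: [179.9, 0.2, -176.8]
force: [0.3, 0.9, 1.1]
grip_width: 0.0276
grasp_force: 0.0
```

```bash
python3 - <<'E'
from cell import telemetry,cams
import cv2
i=cams.read_camera("scene");cv2.imwrite("pics/s1.png",cv2.resize(i[140:290,190:420],None,fx=3.4,fy=3.4,interpolation=cv2.INTER_CUBIC))
cv2.imwrite("pics/t1.png",cams.read_camera("top"))
E
```

```text
(no output)
```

View pics/s1.png

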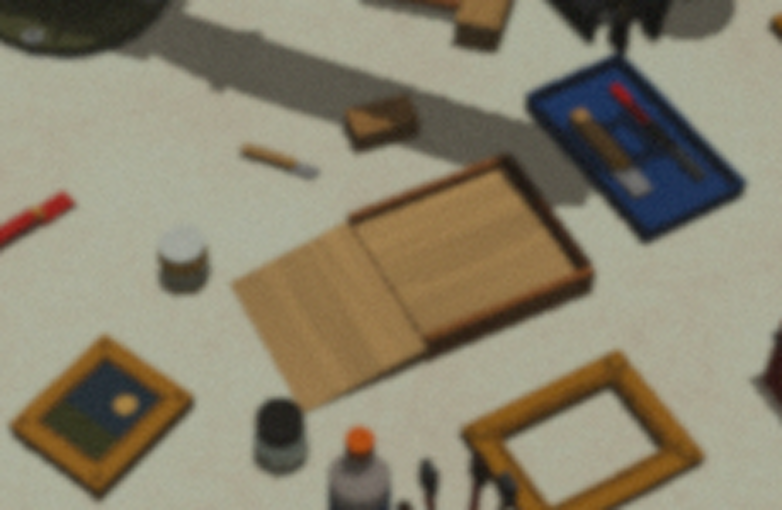

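The scraper lies flat in the tray at crop (610,150), beside the file, and the platform is clear. The picture at crop (100,415) and the bystanders haven't moved. Next I'll go behind the picture.

>>> arm_command(series="0 0 0 0.119 175;0 0 0 0.119 175;0 0 0 0.119 175;0 0 0 0.119 150;0 0 0 0.119 150;0 0 0 0.119 100;0 0 0 0.119 50;0 0 0 0.119 50;0 0 0 0.119 50;0 0 0 0.119 50;-30 -9 0 0 50;-38 -11.5 0 0 50;-38 -11.5 0 0 50;-38 -11.5 0 0 50;-38 -11.5 0 0 50;-38 -11.5 0 0 50;-38 -11.5 0 0 50;-38 -11.5 0 0 50;-38 -11.5 0 0 50;-38 -11.5 0 0 50")

```text
time_s: 9.03
tool_pos: [0.5494, 0.0055, 0.171]
tool_rot: [180.0, -0.0, 115.0]
force: [0.8, 0.1, 0.6]
grip_width: 0.0698
grasp_force: 0.0
```

>>> arm_command(series="-37.5 -11.4 0 0 50;-37.5 -11.4 0 0 50;-37.5 -11.4 0 0 50;-37.5 -11.4 0 0 50;-37.5 -11.4 0 0 50;-37.5 -11.4 0 0 50;-37.5 -11.4 0 0 50;0 0 0 0 50;0 0 35 0 50;0 0 35 0 50;0 0 35 0 50;0 0 35 0 50;0 0 20 0 50;0 0 5 0 50;0 0 0 0 50;0 0 0 0 50")

```text
time_s: 10.37
tool_pos: [0.5893, -0.2646, 0.0071]
tool_rot: [180.0, 0.1, 115.0]
force: [0.4, -0.1, 0.2]
grip_width: 0.0699
grasp_force: 0.0
```

>>> arm_command(series="5 0 0 0 50;5 0 0 0 50;5 0 0 0 50;5 0 0 0 50;5 -0.2 0 0.025 50;5 -0.4 0 0.025 50;5 -0.5 0 0.025 50;5 -0.6 0 0.025 50;5 -0.7 0 0.025 50;5 -0.8 0 0.025 50;4.9 -0.9 0 0.025 50;4.9 -1 0 0.025 50;4.9 -1.2 0 0.025 50;4.9 -1.3 0 0.025 50;4.8 -1.4 0 0.025 50;4.8 -1.6 0 0.025 50;4.7 -1.7 0 0.025 50;4.7 -1.8 0 0.025 50;4.6 -2 0 0.025 50;4.6 -2.1 0 0.025 50")

```text
time_s: 12.03
tool_pos: [0.5435, -0.1764, 0.0073]
tool_rot: [179.9, 0.2, 92.0]
force: [0.3, -4.1, 2.3]
grip_width: 0.0702
grasp_force: 2.1
```

```bash
cat > look.py <<'E'
import cv2,sys
from cell import cams
n,cam,x0,x1,y0,y1=sys.argv[1],sys.argv[2],*map(int,sys.argv[3:])
cv2.imwrite(f"pics/{n}.png",cv2.resize(cams.read_camera(cam)[y0:y1,x0:x1],None,fx=4,fy=4,interpolation=cv2.INTER_CUBIC))
E
python3 look.py t2 top 235 415 140 290
```

```text
(no output)
```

View pics/t2.png

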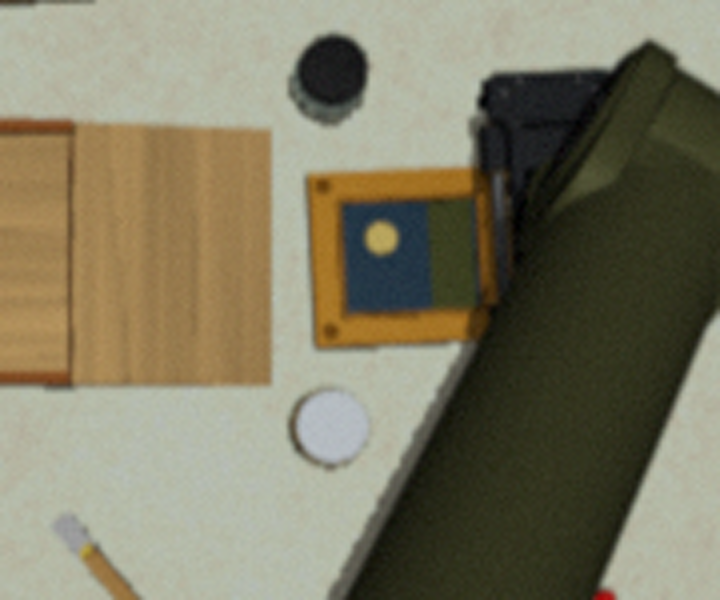

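Crop 2-style view: the picture sits flush on the fingers, with its front corners at (306,176) and (315,349). The ramp foot is at column 271, and the tin and jar are clear.

```bash
python3 - <<'E'
from h import *
a,b=c2(306,176,.022),c2(315,349,.022);d=a-b
print(a,b,(a+b)/2,np.degrees(np.arctan2(d[1],d[0]))+90)
E
```

```text
[ 0.59186145 -0.0399703 ] [ 0.48236801 -0.04430362] [ 0.53711473 -0.04213696] 92.26636175118742
```

>>> arm_command(series="5 -0.2 0 0.005 50;5 -0.2 0 0.005 50;5 -0.2 0 0.005 50;5 -0.2 0 0.005 50;5 -0.2 0 0.005 50;5 -0.2 0 0.005 50;5 -0.2 0 0.005 50;5 -0.2 0 0.005 50;5 -0.2 0 0.005 50;5 0 0 0.005 50;5 0 0 0 50;5 0 0 0 50;5 0 0 0 50;5 0 0 0 50;5 0 0 0 50;5 0 0 0 50;5 0 0 0 50;5 0 0 0 50;5 0 0 0 50;5 0 0 0 50")

```text
time_s: 13.75
tool_pos: [0.5414, -0.0762, 0.0067]
tool_rot: [179.9, 0.1, 89.2]
force: [-0.2, -5.5, 2.5]
grip_width: 0.0698
grasp_force: 2.7
```

```bash
python3 look.py s3 scene 210 390 150 290
```

```text
(no output)
```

View pics/s3.png

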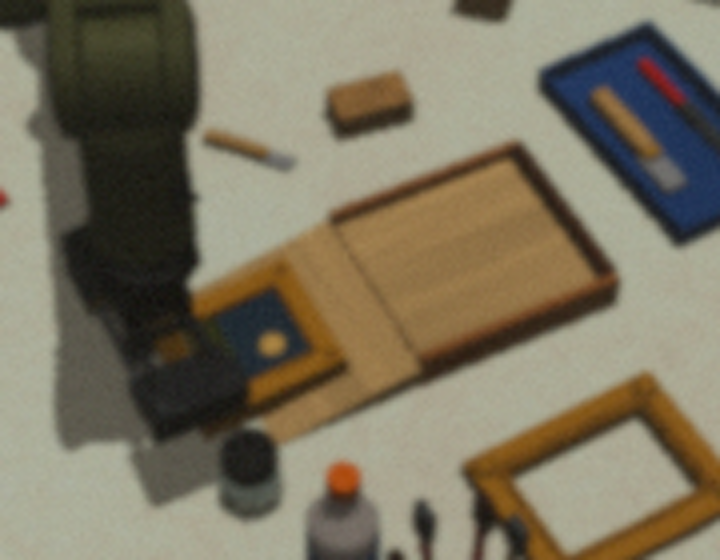

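The picture is tilted on the ramp and centred, with its front right corner at crop (345,360). Jar and tin are clear.

>>> arm_command(series="5 0 0 0 50;5 0 0 0 50;5 0 0 0 50;5 0 0 0 50;5 0 0 0 50;5 0 0 0 50;5 0 0 0 50;5 0 0 0 50;5 0 -1.1 0 50;5 0 -1.1 0 50;5 0 -1.1 0 50;5 0 -1.1 0 50;5 0 -1.1 0 50;5 0 -1.1 0 50;5 0 -1.1 0 50;5 0 -1.1 0 50;5 0 -1.1 0 50;5 0 -1.1 0 50;5 0 -1.1 0 50;5 0 -1.1 0 50")

```text
time_s: 15.47
tool_pos: [0.5425, 0.0254, 0.0195]
tool_rot: [180.0, 0.0, 89.2]
force: [0.6, -4.5, 1.5]
grip_width: 0.07
grasp_force: 2.2
```

>>> arm_command(series="5 0 -1.1 0 50;4 0 -1.5 0 50;4 0 -2 0 50;4 0 -2 0 50;4 0 -2 0 50;4 0 -2 0 50;4 0 -2 0 50;4 0 -1 0 50;5 0 0 0 50;5 0 0 0 50;5 0 0 0 50;5 0 0 0 50;5 0 0 0 50;5 0 0 0 50")

```text
time_s: 16.63
tool_pos: [0.5434, 0.0885, 0.0329]
tool_rot: [180.0, 0.0, 89.2]
force: [-0.3, -4.6, 3.0]
grip_width: 0.0698
grasp_force: 2.4
```

```bash
python3 look.py s4 scene 210 390 150 290
```

```text
(no output)
```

View pics/s4.png

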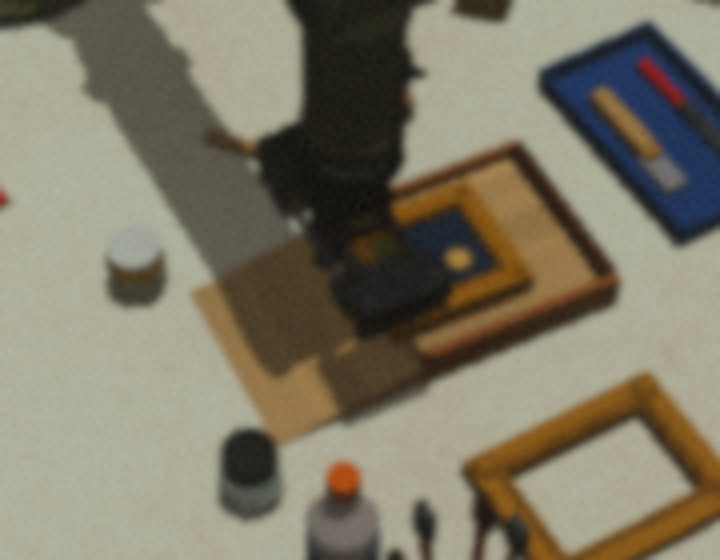

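The picture is level between the rims, with about 50 mm still to go to the stop strip.

>>> arm_command(series="5 0 0 0 50;5 0 0 0 50;5 0 0 0 50;5 0 0 0 50;5 0 0 0 50;5 0 0 0 50;5 0 0 0 50;5 0 0 0 50;4 0 0 0 50;3 0 0 0 50;0 0 0 0 50;0 0 0 0 50")

```text
time_s: 17.68
tool_pos: [0.5438, 0.1366, 0.0328]
tool_rot: [180.0, -0.1, 89.3]
force: [0.2, -0.8, 0.5]
grip_width: 0.0695
grasp_force: 0.3
```

>>> arm_command(series="2 0 0 0 50;2 0 0 0 50;1 0 0 0 50;1 0 0 0 50")

```text
time_s: 18.02
tool_pos: [0.5439, 0.141, 0.0328]
tool_rot: [-180.0, 0.0, 89.2]
force: [-0.0, -2.3, 1.8]
grip_width: 0.0698
grasp_force: 1.9
```

>>> arm_command(series="1 0 0 0 50;1 0 0 0 50;1 0 0 0 50;1 0 0 0 50")

```text
time_s: 18.35
tool_pos: [0.5439, 0.1422, 0.0328]
tool_rot: [-180.0, 0.2, 89.2]
force: [-1.3, -10.6, 3.5]
grip_width: 0.07
grasp_force: 5.4
```

Contact with the stop strip: the force rose to 10.6 N at y = 0.142, as computed. I'll back off and check.

>>> arm_command(series="-3 0 0 0 50;-8 0 0 0 50;-15 0 0 0 50;-10 0 -20 0 50;-20 0 -30 0 50;-30 0 -30 0 50;-40 0 -10 0 50;-40 0 0 0 50;-40 0 0 0 50;-40 0 0 0 50;-40 0 0 0 50;-20 0 0 0 50;0 0 0 0 50;0 0 0 0 50")

```text
time_s: 19.52
tool_pos: [0.5394, -0.1619, 0.1223]
tool_rot: [180.0, -0.0, 89.0]
force: [1.1, 0.9, -0.0]
grip_width: 0.0703
grasp_force: 0.0
```

```bash
python3 look.py t5 top 100 300 155 305
```

```text
(no output)
```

View pics/t5.png

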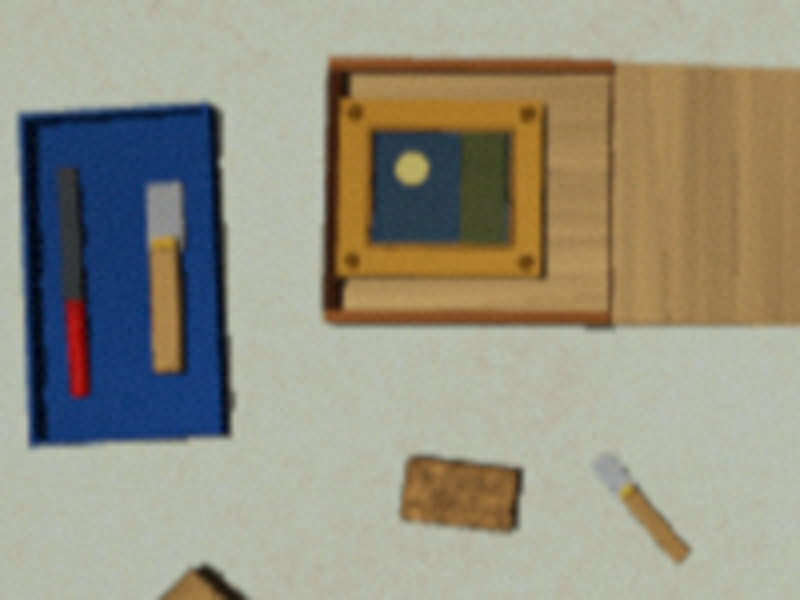

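The picture lies level and square between the rims, (338–545, 98–277) in the crop, with its front edge at the dark stop strip. The scraper lies in the tray at (165,278) beside the file. Everything is in place, so I'm handing it in.

```bash
python3 -c "
from cell import env
print(env.sign_off())"
```

```text
the job is handed in; nothing more can be done
None
```

The job is handed in: the last picture shows the scraper flat in the tray beside the file and the framed picture level, square and against the stop strip with the arm clear; no verdict was returned.

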